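Find and press the concealed catch of the supply chest

TASK

Open the white supply chest: with a light touch, feel along the flat rail in front of its lid for the press plate of the concealed catch, and press the plate in so that the lid springs up. Then push the lid back with the fingers until it stands fully open, past upright. Nothing is to be picked up, and the things standing about, the tin on the rail too, stay where they are.

Things in the scene. Friction and masses are not known exactly. Their poses are not given: they have to be found in the camera images.
- chest: White laminate supply chest, screwed to the bench: 265 mm deep (x), 400 mm wide (y), 100 mm high. Origin: centre of its underside; +x points from front to hinge side. Its flat top (z = 100 mm) is a fixed rigid rail in front, x = -132 to -44 mm over the full width, flat to 0.5 mm, and behind it the lid, x = -42 to +117 mm. A press plate lies in the rail (see rail_mid).
- rail_mid (a point): Point on the rail's surface, at x = -88.5 mm, y = 0 of the chest; axes as the chest's. The catch's press plate, white as the rail, is 39 (x) by 55 mm (y) in an opening of 42 by 58 mm with a thin gap all round, its top 3 mm below the rail. Its centre lies on the line through this point along y, anywhere from -50 to +50 mm: that differs from chest to chest.
- release (a joint): How far the catch's press plate is pushed in: 0 at rest, 0.006 m fully in, straight down. Sprung: begins to give at 2 N, fully in at 5 N. The catch lets go of the lid at about 3 mm; the plate springs back when let go.
- lid (a joint): Angle of the chest's lid: 0 shut (held by the catch), 1.57 upright, 1.66 rad fully open at its stop. The hinge line runs along y at x = 117.5 mm, z = 85 mm of the chest. Once unlatched, a counterbalance spring raises the lid by itself to about 1.0 rad; from there it stays wherever it is left, and less than 1 N at its edge moves it on.
- lid_edge (a point): Middle of the lid's front edge (lid 159 mm deep from hinge to edge, 380 mm wide, 12 mm thick, 0.4 kg), 159.5 mm from the hinge line, at mid-thickness. Its x points from the edge to the hinge, y along the edge.
- polish_tin: Red polish tin, 61 mm across and 22 mm high, standing on one outer end of the chest's rail. Origin: centre of its underside.
- tape_roll: Roll of amber packing tape, 100 mm across and 45 mm high, lying flat. Origin: centre of its underside.
- shoe_brush: Wooden shoe brush, 150 x 48 x 40 mm, bristles down, its length along x. Origin: centre of its underside.
- scanner: Grey and black hand-held code scanner, 173 mm long (x), 66 mm wide, 48 mm high. Origin: on its underside near the middle.
- shoe_tree: Wooden shoe tree, 257 mm long (x), 62 mm wide, 46 mm high. Origin: on its underside near the middle.

How it is judged:
By the outcome, as a careful person would: the job done as asked, in the order asked, and still so for the second after the job is handed in, with the robot touching nothing.
It also fails if it takes over 48 s, if anything falls off the work surface, if the arm or the gripper's body presses on something with over 40 N, if the wrist force passes 120 N, or if a joint passes its speed limit or range.

ROBOT

A 7-joint arm with a two-finger parallel gripper is mounted at the origin on the work surface. World frame = base frame: x ahead of the robot, y to its left, z up, the work surface at z = 0. Lengths are in m, angles in rad, forces in N, time in s.
With the tool pointing down it reaches from about 0.425 to 0.825 m from the base axis. Payload 3.6 kg.
Tool frame: the origin (TCP) lies on the mounting face of the last link; the fingertips stand 173 mm ahead of it and the grasp point (between the pads) lies 155 mm ahead of it; z points along the fingers, y is the line along which they close (so a half turn about z gives the same grasp; the last joint's range is limited). The gripper opens to 85 mm and grips with 20 to 120 N. Pads are 22 mm wide; open, the fingers measure 114 mm over their backs; the gripper's body (76 mm by 85 mm) begins 54 mm behind the grasp point. The pads swing forward as they close: fully open they stand 13 mm farther back than shut.
Start: joints at [1.26, 0.615, -0.013, 1.423, 0.008, 1.103, -0.04], TCP at [0.183, -0.624, 0.405] pointing down, gripper open.
Joint ranges: [-3.12, 3.12], [-0.3, 2.06], [-1.34, 1.32], [0.26, 2.42], [-1.36, 4.5], [0.01, 1.98], [-2.84, 2.84]. Speed limits (rad/s): [2.79, 2.79, 3.14, 3.14, 3.14, 3.14, 3.14].

INTERFACE

Orientations are given as a rotation vector (axis times angle).
In Python, from workcell import robot, imaging, job gives the robot as it stands.
- The arm moves only by the tool play_rows, never from a script. Its argument "motion" is a list of rows, each a list of 7 numbers: the finger opening in mm, from 0 to 85.4, then the shift along the world's x, y, z in mm, then the turn, a rotation vector about the world's x, y, z in degrees. A call has 1 to 12 rows; each row shifts and turns the commanded pose from where the row before left it; what a row does not reach is not made up. A row lasts 1/8 s, in which the tool goes at most 62.5 mm and 10.7 degrees, less where a joint would pass 70% of its speed; a pose out of reach is approached as far as the arm can. A call is refused whole if a number of a shift passes 62.5 or a number of a turn 10.7, either way. A call with a gripper value outside its range is refused whole. The fingers move at their own pace and stop on an object; "newtons" is the grip in N (left out, the last holds). Time passes only in rows, so rows that do not move let the fingers close. It gives the time, the measured TCP pose, the force, the opening and the grip force at its end, in the units of the state.
- robot.observe(): the state, without advancing time (a new reading comes with each control period).
- imaging.read_camera(name): name is "side" or "top" or "wrist"; returns a dict with "img" (400x640x3 uint8, red, green, blue), "fx", "fy", "cx", "cy" (pixels), "rvec" (rotation vector, rad) and "tvec" (3), from world to camera coordinates, as OpenCV has them. Camera axes: x right, y down, z forward; pixel columns grow to the right and rows downward; lengths in m; the calibration is good to about 2 mm. A picture is of the moment at which its call begins. There is no depth.
- job.hand_in(): hands the job in; it is judged then, once.
The state is a dict: "time_s": time; "qpos": joint angles; "qd": joint speeds; "joint_torque": joint torques, N m; "eef_pos": TCP position; "ee_rot": TCP orientation; "force": force on the tool from outside, world axes, zero at the start; "moment": the same for the moment, N m; "grip_width": finger opening in m; "grip_force": force on a finger pad.
Only numpy, scipy, OpenCV 4.12 (cv2) and the standard library are available. Lean on these libraries where they do the work, as an engineer would, in place of code of your own. Each camera call takes 0.05 s, during which the arm holds its last target. There are 200 camera calls.

## Working session

There is one attempt and no reset: what is moved stays moved. The work goes in short steps, Python scripts to look and compute and a tool call to move; the robot and the scene stay as the last step left them, time stands still between calls to the robot, and variables do not carry over. Pictures are saved under pics/ and viewed, at most 10 in all, crops included, and the job is handed in when it is done.

Besides the shell and the picture viewer there is one more tool, called after "Emit:" as a command line: name --pt "numbers of a row" for each row, then --argument value for the rest. play_rows: Moves the arm, as the interface text tells. Its arguments: {"type":"object","properties":{"motion":{"type":"array"},"newtons":{"type":"number"}},"required":["motion"]}

```bash
mkdir -p pics; cat > h.py <<'E'
import numpy as np, cv2
from workcell import robot, imaging, job
def ray(c,u,v,z):
    R=cv2.Rodrigues(np.array(c['rvec'],float))[0];t=np.array(c['tvec'],float).ravel()
    d=R.T@np.array([(u-c['cx'])/c['fx'],(v-c['cy'])/c['fy'],1]);o=-R.T@t
    return o+d*(z-o[2])/d[2]
def proj(c,P):
    K=np.array([[c['fx'],0,c['cx']],[0,c['fy'],c['cy']],[0,0,1]])
    return cv2.projectPoints(np.array(P,float).reshape(-1,3),np.array(c['rvec'],float),np.array(c['tvec'],float),K,None)[0].reshape(-1,2)
E
python3 - <<'E'
from h import *
import pickle
D={}
for n in ['top','side']:
    c=imaging.read_camera(n);D[n]=c;cv2.imwrite(f'pics/{n}0.png',c['img'][:,:,::-1])
    print(n,c['fx'],c['rvec'],c['tvec'])
pickle.dump(D,open('d.pkl','wb'))
print(robot.observe())
E
```

```text
top 442.86696593869283 [ 2.15756324 -2.18775245  0.066668  ] [0.07259059 0.57386646 1.03155434]
side 406.8570353964138 [ 0.44910947 -2.7930807   1.1176981 ] [0.5652049  0.14480029 0.96145395]
{'time_s': 0.1, 'qpos': array([ 1.25951598,  0.61584166, -0.01261996,  1.42472844,  0.00811   ,
        1.10338377, -0.04038882]), 'qd': array([ 0.00066839, -0.0029021 ,  0.00131837, -0.00422016,  0.00045213,
       -0.00104757,  0.00020652]), 'joint_torque': array([ 1.28902124e-03, -4.70382929e+01,  2.60071456e-01, -1.71570486e+01,
        1.00688581e-02,  5.85252681e-03, -1.31149892e-05]), 'eef_pos': array([ 0.1825545 , -0.62355055,  0.40364445]), 'ee_rot': array([-3.10752070e+00, -4.45628348e-01,  5.69558339e-04]), 'force': array([ 0.15093882, -0.25779605,  0.41255021]), 'moment': array([ 0.0362081 , -0.02510716,  0.02149555]), 'grip_force': 0.0, 'grip_width': 0.08523620272752191}
```

View pics/top0.png

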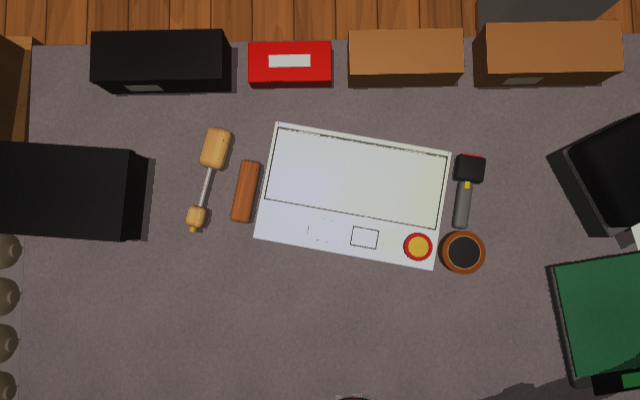

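View pics/side0.png

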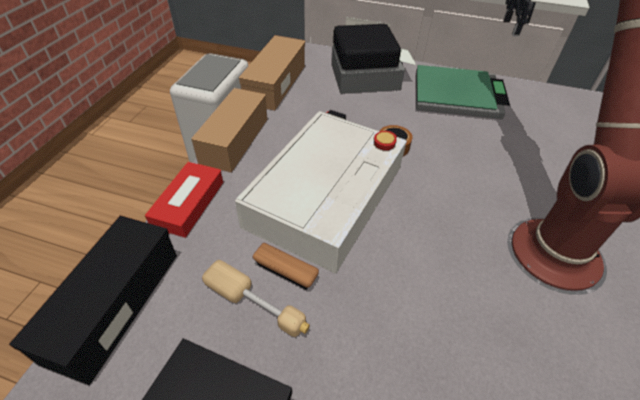

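The top view shows the chest with corners near (277,122), (451,151), (434,270) and (254,237). There is a dark outlined rectangle at (364,237), faint marks at (318,232), and the tin at (418,247). I'll measure these and zoom in on the rail.

```bash
python3 - <<'E'
from h import *
import pickle
D=pickle.load(open('d.pkl','rb'));c=D['top']
img=c['img']
hsv=cv2.cvtColor(img,cv2.COLOR_RGB2HSV)
m=((hsv[:,:,2]>150)&(hsv[:,:,1]<60)).astype(np.uint8)
m[:100]=0;m[:,:230]=0;m[:,460:]=0
m=cv2.morphologyEx(m,cv2.MORPH_CLOSE,np.ones((5,5)))
k=max(cv2.findContours(m,0,2)[0],key=cv2.contourArea)
ap=cv2.approxPolyDP(cv2.convexHull(k),5,True).reshape(-1,2);print(ap)
for p in ap: print(p,ray(c,*p,0.1).round(4))
for p in [(318,232),(364,237),(418,247)]: print(p,ray(c,*p,0.1).round(4))
print('cam',ray(c,0,0,0)*0-cv2.Rodrigues(c['rvec'])[0].T@np.array(c['tvec']).ravel())
a=cv2.resize(img[205:275,250:440,::-1],None,fx=4,fy=4,interpolation=cv2.INTER_CUBIC)
s=D['side']['img'][120:260,300:420,::-1]
b=cv2.resize(s,None,fx=2,fy=2)
o=np.zeros((560,760,3),np.uint8);o[:280]=a;o[280:,:240]=b
o[280:,250:750]=0
g=cv2.createCLAHE(4,(4,4)).apply(cv2.cvtColor(a,cv2.COLOR_BGR2GRAY))
o[280:,240:]=cv2.cvtColor(g,cv2.COLOR_GRAY2BGR)[:,140:660]
cv2.imwrite('pics/z.png',o)
E
```

```text
[[275 122]
 [451 152]
 [432 270]
 [253 237]]
[275 122] [0.7345 0.1674 0.1   ]
[451 152] [ 0.6601 -0.2226  0.1   ]
[432 270] [ 0.4021 -0.1723  0.1   ]
[253 237] [0.4784 0.2171 0.1   ]
(318, 232) [0.4875 0.0741 0.1   ]
(364, 237) [ 0.4753 -0.0265  0.1   ]
(418, 247) [ 0.4521 -0.1435  0.1   ]
cam [0.49156734 0.04668959 1.07465254]
```

View pics/z.png

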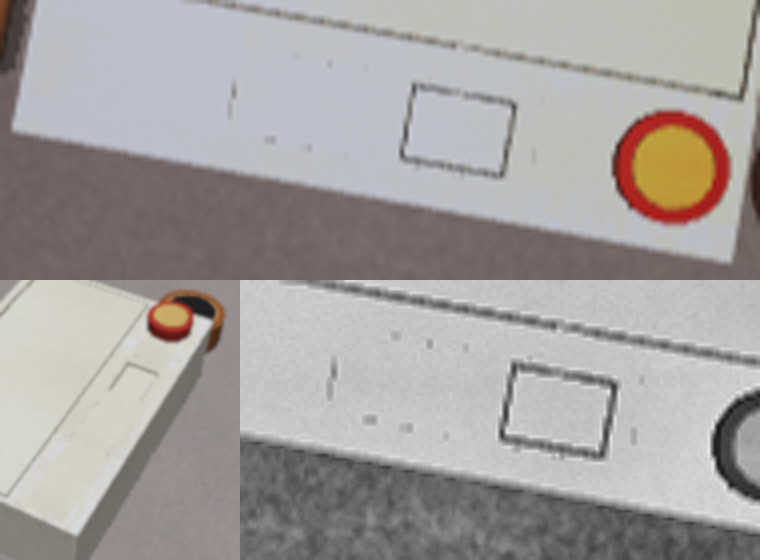

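The zoomed view shows a complete dark 42x58-like rectangle centred at chest (x≈-88, y≈-41 mm), with faint broken marks elsewhere on the rail. The rectangle is my candidate for the plate. I'll check by touch, first on the bare rail at y≈+10 and then at the rectangle.

Emit:
play_rows --pt "0 45 42 0 0 0 -4.6" --pt "0 45 42 0 0 0 -4.6" --pt "0 45 42 0 0 0 -4.6" --pt "0 45 42 0 0 0 -4.6" --pt "0 45 42 0 0 0 -4.6" --pt "0 45 42 0 0 0 -4.4" --pt "0 5 62 0 0 0 0" --pt "0 5 62 0 0 0 0" --pt "0 5 62 0 0 0 0" --pt "0 5 62 0 0 0 0" --pt "0 5 62 0 0 0 0" --pt "0 5 62 0 0 0 0" --newtons 20

```text
time_s: 1.6
eef_pos: [0.4824, 0.0022, 0.4046]
ee_rot: [3.127, -0.304, -0.0]
force: [1.3, 1.2, -0.4]
grip_width: 0.0003
grip_force: 0.0
```

Emit:
play_rows --pt "0 2.7 21.6 -50 0 0 0" --pt "0 0 0 -45 0 0 0" --pt "0 0 0 -15 0 0 0" --pt "0 0 0 -8 0 0 0" --pt "0 0 0 -4 0 0 0" --pt "0 0 0 -4 0 0 0" --pt "0 0 0 0 0 0 0"

```text
time_s: 2.48
eef_pos: [0.4854, 0.0217, 0.279]
ee_rot: [-3.127, 0.304, -0.001]
force: [0.1, 0.1, 0.1]
grip_width: 0.0001
grip_force: 0.0
```

```bash
python3 -c "
from h import *
print(robot.observe()['force'])
c=imaging.read_camera('wrist');cv2.imwrite('pics/w1.png',c['img'][:,:,::-1])"
```

```text
[0.06770236 0.1232682  0.06592149]
```

View pics/w1.png

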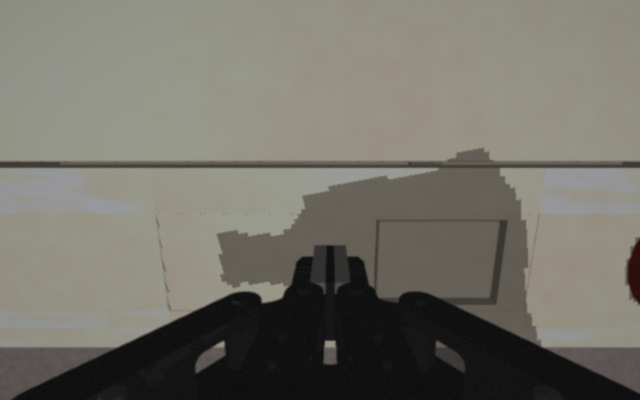

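The wrist view shows the recessed plate at columns 375–505, rows 220–303, with an inner wall visible, and the faint outline is only a flush seam. The tips are over bare rail. I'll touch down lightly.

Emit:
play_rows --pt "0 0 0 -2 0 0 0" --pt "0 0 0 -1 0 0 0" --pt "0 0 0 -1 0 0 0" --pt "0 0 0 0 0 0 0"

```text
time_s: 3.02
eef_pos: [0.4853, 0.0218, 0.2746]
ee_rot: [-3.127, 0.303, 0.0]
force: [-0.0, 0.2, -0.1]
grip_width: 0.0002
grip_force: 0.0
```

Emit:
play_rows --pt "0 0 0 -1 0 0 0" --pt "0 0 0 -0.5 0 0 0" --pt "0 0 0 0 0 0 0"

```text
time_s: 3.4
eef_pos: [0.4853, 0.0218, 0.2733]
ee_rot: [-3.127, 0.303, -0.0]
force: [-0.2, 0.6, 1.0]
grip_width: -0.0
grip_force: 0.4
```

Rail contact is at TCP z=273.3 mm. Next I'll lift, move over to the plate and feel there.

Emit:
play_rows --pt "0 0 0 6 0 0 0" --pt "0 -5 -24 0 0 0 0" --pt "0 -5 -24 0 0 0 0" --pt "0 0 0 -4 0 0 0" --pt "0 0 0 -2 0 0 0" --pt "0 0 0 -1.5 0 0 0" --pt "0 0 0 0 0 0 0"

```text
time_s: 4.28
eef_pos: [0.4754, -0.0254, 0.2715]
ee_rot: [-3.127, 0.301, 0.0]
force: [-0.6, 0.8, -0.1]
grip_width: 0.0002
grip_force: 0.0
```

Emit:
play_rows --pt "0 0 0 -1 0 0 0" --pt "0 0 0 -0.5 0 0 0" --pt "0 0 0 0 0 0 0"

```text
time_s: 4.65
eef_pos: [0.4754, -0.0261, 0.2703]
ee_rot: [-3.127, 0.303, -0.0]
force: [0.5, -0.9, 0.8]
grip_width: -0.0001
grip_force: 0.2
```

Contact is 3 mm below the rail, so this is the plate. Now I'll press it in.

Emit:
play_rows --pt "0 0 0 -1 0 0 0" --pt "0 0 0 -1 0 0 0" --pt "0 0 0 -1 0 0 0" --pt "0 0 0 -1 0 0 0" --pt "0 0 0 0 0 0 0"

```text
time_s: 5.28
eef_pos: [0.4754, -0.0261, 0.2662]
ee_rot: [-3.127, 0.303, -0.0]
force: [-0.6, 1.1, 3.3]
grip_width: 0.0005
grip_force: 1.9
```

Emit:
play_rows --pt "0 0 0 2 0 0 0" --pt "0 0 0 4 0 0 0" --pt "0 -5 1 14 0 0 0" --pt "0 0 0 20 0 0 0" --pt "0 0 0 20 0 0 0" --pt "0 0 0 0 0 0 0" --pt "0 0 0 0 0 0 0" --pt "0 0 0 0 0 0 0"

```text
time_s: 6.28
eef_pos: [0.4699, -0.0252, 0.3255]
ee_rot: [3.127, -0.303, -0.003]
force: [-0.7, 0.4, 0.6]
grip_width: -0.0
grip_force: 0.0
```

```bash
python3 -c "
from h import *
c=imaging.read_camera('side');cv2.imwrite('pics/s2.png',c['img'][:,:,::-1])"
```

```text
(no output)
```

View pics/s2.png

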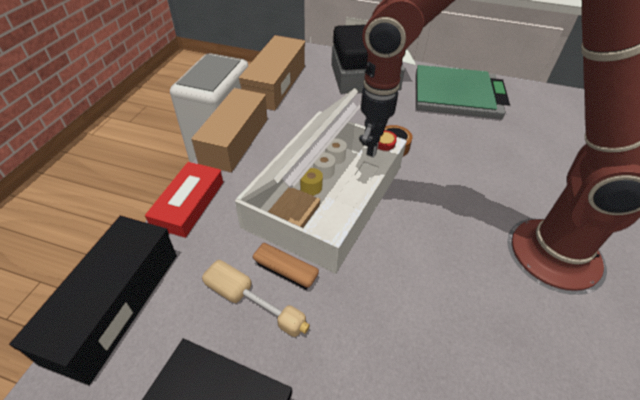

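The side view shows the lid risen by itself to roughly 1 rad, tin undisturbed. I'll raise the tips to about z=190 mm and approach the lid edge from the front.

Emit:
play_rows --pt "0 0 0 38 0 0 0" --pt "0 29.4 -5.8 0 0 0 0" --pt "0 29.4 -5.8 0 0 0 0" --pt "0 29.4 -5.8 0 0 0 0" --pt "0 9.8 -1.9 0 0 0 0" --pt "0 9.8 -1.9 1 0 0 0" --pt "0 9.8 -1.9 3 0 0 0" --pt "0 9.8 -1.9 3 0 0 0" --pt "0 9.8 -1.9 3 0 0 0" --pt "0 9.8 -1.9 3 0 0 0" --pt "0 0 0 0 0 0 0"

```text
time_s: 7.7
eef_pos: [0.6182, -0.0543, 0.3774]
ee_rot: [3.127, -0.304, 0.003]
force: [0.0, -0.3, -0.1]
grip_width: 0.0
grip_force: 0.0
```

```bash
python3 -c "
from h import *
c=imaging.read_camera('side');cv2.imwrite('pics/s3.png',c['img'][:,:,::-1])"
```

```text
(no output)
```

View pics/s3.png

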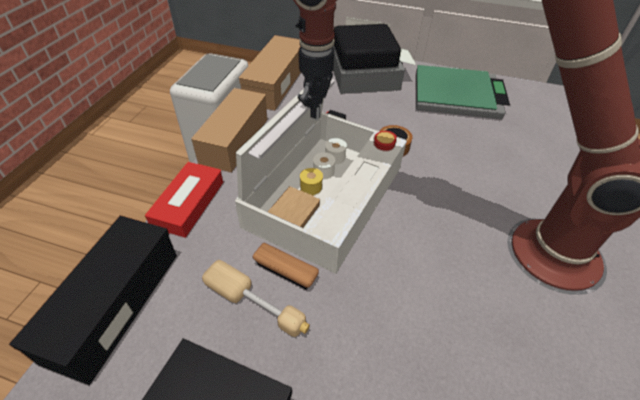

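The lid is nearly upright and pushing works as planned. I'll continue past vertical.

Emit:
play_rows --pt "0 9.8 -1.9 3 0 0 0" --pt "0 9.8 -1.9 3 0 0 0" --pt "0 9.8 -1.9 3 0 0 0" --pt "0 9.8 -1.9 0 0 0 0" --pt "0 7.8 -1.5 0 0 0 0" --pt "0 5.9 -1.1 0 0 0 0" --pt "0 2 -0.4 0 0 0 0" --pt "0 0 0 0 0 0 0"

```text
time_s: 8.75
eef_pos: [0.6701, -0.0641, 0.3866]
ee_rot: [-3.126, 0.303, 0.017]
force: [-11.8, 1.1, 8.0]
grip_width: -0.0
grip_force: 5.8
```

A force of 12 N suggests the lid is at its stop. I'll back off and check.

Emit:
play_rows --pt "0 -5 1 0 0 0 0" --pt "0 -29.4 5.8 0 0 0 0" --pt "0 -49 9.6 0 0 0 0" --pt "0 -49 9.6 30 0 0 0" --pt "0 -30 6 50 0 0 0" --pt "0 0 0 0 0 0 0" --pt "0 0 0 0 0 0 0" --pt "0 0 0 0 0 0 0"

```text
time_s: 9.75
eef_pos: [0.5104, -0.0328, 0.4649]
ee_rot: [3.127, -0.304, -0.003]
force: [-0.4, 0.4, -0.2]
grip_width: 0.0003
grip_force: 0.0
```

```bash
python3 - <<'E'
from h import *
o=np.array([.4832,.0140,0])+.0885*np.array([.981,-.192,0]);ex=np.array([.981,-.192,0]);ey=np.array([.192,.981,0]);ez=np.array([0,0,1])
outs=[]
for n in ['side','top']:
    c=imaging.read_camera(n);i=c['img'][:,:,::-1].copy()
    for th,col in ((1.57,(255,0,0)),(1.66,(0,0,255))):
        P=[]
        for y in (-.19,.19):
            r=.1595;h=.003
            P.append(o+ex*(.1175-r*np.cos(th)+h*np.sin(th))+ez*(.085+r*np.sin(th)+h*np.cos(th))+ey*y)
        p=proj(c,P);print(n,th,p.round(1))
        for q in p: cv2.circle(i,tuple(q.round().astype(int)),1,col,-1)
    outs.append(i)
a=cv2.resize(outs[0][60:230,200:420],None,fx=2.5,fy=2.5)
b=cv2.resize(outs[1][80:160,250:470],None,fx=2.5,fy=2.5)[:170]
cv2.imwrite('pics/f.png',np.vstack([a,b]))
print(robot.observe()['force'])
E
```

```text
side 1.57 [[322.2  67.1]
 [232.9 150.4]]
side 1.66 [[317.4  65.9]
 [227.3 148.4]]
top 1.57 [[466.6 143.1]
 [269.3 108.7]]
top 1.66 [[467.6 135.8]
 [270.8 101.6]]
[ 0.99607376  0.58751017 -0.11200465]
```

View pics/f.png

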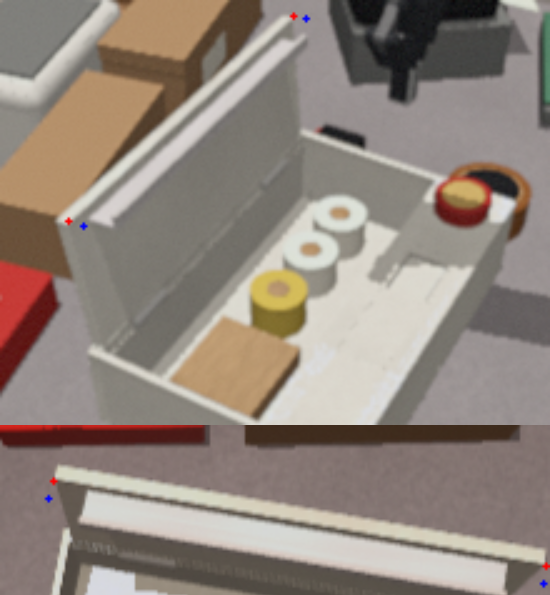

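The lid edge matches the projected 1.66 rad points (red) in both views, so it is at its stop. The tin and the other items are in place and the robot touches nothing.

```bash
python3 -c "
from h import *
print(job.hand_in())"
```

```text
the job is handed in; nothing more can be done
None
```

The job is handed in, with no verdict returned: I felt out and pressed the plate (41 mm to the −y side of the rail's middle), the lid sprang up, and I pushed it back to its stop; in the final pictures it stands fully open, the tin is undisturbed and the arm is clear.

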